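# Switch off the sauce warmer and take the cap off its canister

### The arm

A 7-joint arm with a two-finger parallel gripper is mounted at the origin on the work surface. World frame = base frame: x ahead of the robot, y to its left, z up, the work surface at z = 0. Lengths are in m, angles in rad, forces in N, time in s.
With the tool pointing down it reaches from about 0.4 to 0.875 m from the base axis. Payload 19.3 kg.
Tool frame: the origin (TCP) lies midway between the tips of the shut fingers; the grasp point (between the pads) lies 19 mm behind it; z points along the fingers, y is the line along which they close (so a half turn about z gives the same grasp; the last joint's range is limited). The gripper opens to 85 mm and grips with 20 to 120 N. Pads are 22 mm wide; open, the fingers measure 114 mm over their backs; the gripper's body (76 mm by 85 mm) begins 54 mm behind the grasp point. The pads swing forward as they close: fully open they stand 13 mm farther back than shut.
Start: joints at [1.104, 0.521, -0.036, 1.599, 0.021, 1.021, -0.113], TCP at [0.242, -0.576, 0.231] pointing down, gripper open.
Joint ranges: [-2.91, 2.91], [-0.3, 2.13], [-1.5, 1.42], [0.17, 2.43], [-1.26, 4.41], [0.16, 1.93], [-2.52, 2.52]. Speed limits (rad/s): [1.89, 1.89, 2.39, 2.39, 3.01, 3.01, 3.01].

### API

Orientations are given as [roll, pitch, yaw] about the fixed x, y, z axes, in that order (R = Rz(yaw) Ry(pitch) Rx(roll)).
In Python, from workcell import bot gives the robot as it stands.
- The arm moves only by the tool move_arm, never from a script. Its argument "moves" is a list that holds one entry, the list of rows, each a list of 7 numbers: the opening, from 0 (shut) to 1 (fully open), then the shift along the tool's x, y, z in units of 1000 mm (1.0 is 1000 mm), then the turn, a rotation vector about the tool's x, y, z in units of 2 pi rad (1.0 is 2 pi rad). A call has 1 to 5 rows; each row is the pose to reach, as a shift and turn from the pose commanded when the call began, along the tool's axes at that moment, turning the shorter way round; what a row does not reach only later rows make up. A row lasts 1/10 s, in which the tool goes at most 50 mm and 8.59 degrees, less where a joint would pass 70% of its speed; a pose out of reach is approached as far as the arm can. A call with a number of a shift or a turn outside -1 to 1 is refused whole. A call with a gripper value outside its range is refused whole. The fingers move at their own pace and stop on an object; "force" is the grip in N (left out, the last holds). Time passes only in rows, so rows that repeat a pose let the fingers close. It gives the time, the measured TCP pose, the force, the opening and the grip force at its end, in the units of the state.
- bot.observe(): the state, without advancing time (a new reading comes with each control period).
- bot.grab_frame(name): name is "side" or "top" or "wrist"; returns the picture (400x640x3 uint8, red, green, blue); there is no depth.
- bot.camera_params(name): a dict with "vertical_fov" (degrees; the focal length in pixels is half the picture's height over the tangent of half this angle, whatever the lens; pixels are square), "cx", "cy" (the principal point, pixels), "D" ([k1, k2, p1, p2, k3] as OpenCV has them; the pictures are not rectified), "R" (3x3) and "t" (3): a world point X has camera coordinates R X + t. Camera axes: x right, y down, z forward; pixel columns grow to the right and rows downward; lengths in m; the calibration is good to about 2 mm. A picture is of the moment at which its call begins: read the wrist's pose just before it. camera_params takes no time and is no camera call; for the wrist camera it gives the pose at the moment of the call.
- bot.job_done(): hands the job in; it is judged then, once.
The state is a dict: "clock": time; "qpos": joint angles; "qd": joint speeds; "joint_efforts": joint torques, N m; "position": TCP position; "tool_rot": TCP orientation; "force": force on the tool from outside, world axes, zero at the start; "moment": the same for the moment, N m; "grip_width": finger opening in m; "finger_force": force on a finger pad.
Only numpy, scipy, OpenCV 4.12 (cv2) and the standard library are available. Lean on these libraries where they do the work, as an engineer would, in place of code of your own. Each camera call takes 0.05 s, during which the arm holds its last target. There are 200 camera calls.

### The job

Slide the warmer's heat control all the way to its off end (the thin end of the printed wedge, to the right as the robot sees it), then unscrew the cap of the canister that stands on the warmer, which may have a right-hand or a left-hand thread: if it will not loosen one way, do not force it but try the other. Lift the cap straight up off the neck and finish still holding it level in the gripper, about 10 cm above where it sat, with the heat still off. Leave the canister on the wooden stand, its cap and everything else on the counter where they are.

Things in the scene. Friction and masses are not known exactly. Their poses are not given: they have to be found in the camera images.
- plate (a point): Centre of the top of the warmer's hot plate (fixed, dark steel, 150 x 180 mm, 40 mm above the counter), above which the canister to open stands. x and y are the warmer's own: -x towards its control deck (grey, 25 mm above the counter), which faces the robot
- heat (a joint): Position (m) of the heat control's grip along its track on the warmer's control deck: 0 = off, at the end of the track on the warmer's -y side (the robot's right, thin end of the printed wedge), 0.10 = hottest, at the +y end. It slides straight along the warmer's y, has end stops, stays where it is left and takes about 2 N to move
- heat_top (a point): Centre of the top of the heat control's grip: a black block 28 mm (warmer's x) by 20 mm (warmer's y, the way it slides), standing 40 mm above an aluminium track 150 mm long, 40 mm wide and 14 mm tall on the deck. Moves with the grip; its axes are the warmer's. It runs 130 mm from the plate point, towards the warmer's -x; in mid-track it is level with it in y
- canister_a_seat (a point): Fixed steel canister, 104 mm across, 70 mm tall, two low side loops; on top a neck 54 mm across, 26 mm tall with two lugs, under the cap. This point: the centre of the flat top at the neck's foot, where the cap's rim rests, 70 mm above its underside, 110 mm above the counter. The canister whose point is within 50 mm sideways of the plate point stands on the warmer, the other on a wooden stand
- canister_b_seat (a point): Fixed steel canister, 104 mm across, 70 mm tall, two low side loops; on top a neck 54 mm across, 26 mm tall with two lugs, under the cap. This point: the centre of the flat top at the neck's foot, where the cap's rim rests, 70 mm above its underside, 110 mm above the counter. The canister whose point is within 50 mm sideways of the plate point stands on the warmer, the other on a wooden stand
- cap_a_bar (a point): Centre of the upright bar grip on canister_a's cap. The bar is 14 mm wide (this point's x), 50 mm long (its y), 30 mm tall, on a fluted dark steel round 82 mm across and 33 mm tall. This point is 48 mm above the cap's rim, 15 mm above the round's flat top, 15 mm below the bar's top; z up along the cap's axis
- cap_b_bar (a point): Centre of the upright bar grip on canister_b's cap. The bar is 14 mm wide (this point's x), 50 mm long (its y), 30 mm tall, on a fluted dark steel round 82 mm across and 33 mm tall. This point is 48 mm above the cap's rim, 15 mm above the round's flat top, 15 mm below the bar's top; z up along the cap's axis
- cap_a_end (a point): Middle of the +y end face of the bar grip on canister_a's cap, 25 mm from the bar's centre
- cap_b_end (a point): Middle of the +y end face of the bar grip on canister_b's cap, 25 mm from the bar's centre
- cap_a: Loose dark steel cap of canister_a, about 0.5 kg, locked at the start. Origin: centre of its rim's plane. The right way it turns easily, rim down, and lifts straight off after 45 deg (turn it 60 to 75, at most 120); the wrong way a hard stop within 8 deg. Locked, it lifts 2 mm only. One canister has a right-hand thread (loosens anticlockwise from above), the other a left-hand: try to find out
- cap_b: Loose dark steel cap of canister_b, about 0.5 kg, locked at the start. Origin: centre of its rim's plane. The right way it turns easily, rim down, and lifts straight off after 45 deg (turn it 60 to 75, at most 120); the wrong way a hard stop within 8 deg. Locked, it lifts 2 mm only. One canister has a right-hand thread (loosens anticlockwise from above), the other a left-hand: try to find out
- dish: Bystander, to be left where it is: small white dish 64 mm across, 24 mm tall. Origin: centre of its underside
- sauce_bottle: Bystander, to be left where it is: amber bottle 52 mm across, 130 mm tall. Origin: centre of its underside
- soup_bowl: Bystander, to be left where it is: blue bowl 130 mm across, 60 mm tall. Origin: centre of its underside
- box_stack: Bystander, to be left where it is: two cardboard takeaway boxes, one on the other, 100 x 120 mm, 80 mm tall. Origin: centre of its underside
- napkins: Bystander, to be left where it is: block of napkins 110 x 110 mm, 45 mm tall. Origin: centre of its underside
- chopstick_cup: Bystander, to be left where it is: cup of chopsticks 66 mm across, 170 mm tall with the sticks. Origin: centre of its underside
- spoon: Bystander, to be left where it is: wooden spoon 200 mm long lying flat. Origin: centre of its underside
There are look-alikes about, which are no part of the job. What is shaped like the cap_b but green or orange is not meant.

How it is judged:
On the way, in this order (a step that is already met when the one before it is completed fails the run):
1. the heat control is at its off end while the cap is still on (value of joint heat below 0.008 m and ((horizontal distance between canister_a_seat and plate below 0.05 m and z of cap_a_bar in the frame of canister_a_seat below 0.056 m) or (horizontal distance between canister_b_seat and plate below 0.05 m and z of cap_b_bar in the frame of canister_b_seat below 0.056 m))), for 0.1 s.
2. the cap of the canister on the warmer has been turned by at least 0.6 rad while still down on its neck (((horizontal distance between canister_a_seat and plate below 0.05 m and angle between the x axis of cap_a_bar and the x axis of canister_a_seat, either way round above 0.6 rad and z of cap_a_bar in the frame of canister_a_seat between 0.04 and 0.056 m) or (horizontal distance between canister_b_seat and plate below 0.05 m and angle between the x axis of cap_b_bar and the x axis of canister_b_seat, either way round above 0.6 rad and z of cap_b_bar in the frame of canister_b_seat between 0.04 and 0.056 m))), for 0.05 s.
At the end, for the whole second after the job is handed in: Heat control within 8 mm of its off end; the cap of the canister on the warmer gripped by the fingers, still, 50 to 170 mm above where it sat, within 60 mm of the neck sideways, tilted under 0.3 rad, clear of the canister; the other canister's cap still seated (value of joint heat below 0.008 m and ((horizontal distance between canister_a_seat and plate below 0.05 m and z of cap_a_bar in the frame of canister_a_seat between 0.098 and 0.22 m and horizontal distance between cap_a_bar and canister_a_seat below 0.06 m and angle between cap_a_bar's own z axis and vertical below 0.3 rad and contact force between cap_a and the fingers above 1 N and contact force between cap_a and canister_a below 0.1 N and linear speed of cap_a below 0.03 m/s and z of cap_b_bar in the frame of canister_b_seat between 0.043 and 0.053 m and horizontal distance between cap_b_bar and canister_b_seat below 0.008 m) or (horizontal distance between canister_b_seat and plate below 0.05 m and z of cap_b_bar in the frame of canister_b_seat between 0.098 and 0.22 m and horizontal distance between cap_b_bar and canister_b_seat below 0.06 m and angle between cap_b_bar's own z axis and vertical below 0.3 rad and contact force between cap_b and the fingers above 1 N and contact force between cap_b and canister_b below 0.1 N and linear speed of cap_b below 0.03 m/s and z of cap_a_bar in the frame of canister_a_seat between 0.043 and 0.053 m and horizontal distance between cap_a_bar and canister_a_seat below 0.008 m))); the arm keeps its last pose, push and grip.
It fails at once if the other canister's cap is turned or moved ((horizontal distance between canister_a_seat and plate below 0.05 m and (distance of cap_b_bar from where it was at the start of the episode above 0.015 m or angle between the x axis of cap_b_bar and the x axis of canister_b_seat, either way round above 0.3 rad)) or (horizontal distance between canister_b_seat and plate below 0.05 m and (distance of cap_a_bar from where it was at the start of the episode above 0.015 m or angle between the x axis of cap_a_bar and the x axis of canister_a_seat, either way round above 0.3 rad))).
It fails at once if a cap is forced more than 0.35 rad against its thread ((z of cap_a_bar in the frame of canister_a_seat below 0.056 m and x of cap_a_end in the frame of canister_a_seat above 0.0086 m) or (z of cap_b_bar in the frame of canister_b_seat below 0.056 m and x of cap_b_end in the frame of canister_b_seat below -0.0086 m)).
It fails at once if a bystander is pushed more than 40 mm from its place (distance of any of dish, sauce_bottle, soup_bowl, box_stack, napkins, chopstick_cup, spoon from where it was at the start of the episode above 0.04 m).
It also fails if it takes over 58 s, if anything falls off the work surface, if the arm or the gripper's body presses on something with over 40 N, if the wrist force passes 120 N, or if a joint passes its speed limit or range.

## Working session

There is one attempt and no reset: what is moved stays moved. The work goes in short steps, Python scripts to look and compute and a tool call to move; the robot and the scene stay as the last step left them, time stands still between calls to the robot, and variables do not carry over. Pictures are saved under pics/ and viewed, at most 10 in all, crops included, and the job is handed in when it is done.

Besides the shell and the picture viewer there is one more tool, called after "Emit:" as name([rows], argument=value, ...), one row to a line, values as JSON. move_arm: Moves the arm, as the interface text tells. Shifts and turns lie within -1 to 1; 1 stands for 1000 mm of shift or 2 pi rad of turn. Its arguments: {"type":"object","properties":{"moves":{"type":"array"},"force":{"type":"number"}},"required":["moves"]}

```bash
mkdir -p pics; cat > h.py <<'E'
import numpy as np, cv2
from workcell import bot
def K(p):
    f=200/np.tan(np.radians(p["vertical_fov"])/2)
    return np.array([[f,0,p["cx"]],[0,f,p["cy"]],[0,0,1]])
def ray(p,uv,z):
    """world points on plane z for pixels uv"""
    n=cv2.undistortPoints(np.array(uv,float).reshape(-1,1,2),K(p),np.array(p["D"],float)).reshape(-1,2)
    R=np.array(p["R"]);t=np.array(p["t"]);c=-R.T@t
    d=np.c_[n,np.ones(len(n))]@R
    return c+d*((np.broadcast_to(z,len(n))-c[2])/d[:,2])[:,None]
def proj(p,X):
    return cv2.projectPoints(np.array(X,float).reshape(-1,1,3),cv2.Rodrigues(np.array(p["R"],float))[0],np.array(p["t"],float),K(p),np.array(p["D"],float))[0].reshape(-1,2)
def save(name,f,crop=None,s=1):
    im=bot.grab_frame(name)[:,:,::-1]
    cv2.imwrite(f"pics/{f}_full.png",im)
    if crop: x0,y0,x1,y1=crop; im=im[y0:y1,x0:x1]
    cv2.imwrite(f"pics/{f}.png",cv2.resize(im,None,fx=s,fy=s,interpolation=cv2.INTER_CUBIC))
E
python3 - <<'E'
from h import *
save("top","top0",s=1.25);save("side","side0",s=1.25)
for n in("top","side"):
    p=bot.camera_params(n);print(n,p, -np.array(p["R"]).T@np.array(p["t"]))
print(bot.observe())
E
```

```text
top {'vertical_fov': 52.76139859280229, 'cx': 329.2815778264831, 'cy': 202.00675100820786, 'D': array([-0.01548938,  0.        ,  0.        ,  0.        ,  0.        ]), 'R': array([[-0.00164746, -0.99999719, -0.00170245],
       [-0.98128111,  0.00194447, -0.19257101],
       [ 0.19257378,  0.00135332, -0.98128156]]), 't': array([0.00119148, 0.59210731, 1.11014939])} [ 0.36724001 -0.00146226  1.20339386]
side {'vertical_fov': 49.81330553994871, 'cx': 315.2978042893209, 'cy': 193.13675202747487, 'D': array([-0.10083096,  0.        ,  0.        ,  0.        ,  0.        ]), 'R': array([[-0.98737631, -0.15831793,  0.00484409],
       [-0.12217712,  0.74180245, -0.65939508],
       [ 0.10080071, -0.65166292, -0.75178099]]), 't': array([0.54527473, 0.15112616, 1.1810928 ])} [0.43780052 0.74389538 0.98493361]
{'clock': 0.1, 'qpos': array([ 1.10384857,  0.52196007, -0.03631856,  1.59991593,  0.02120026,
        1.02106228, -0.11279662]), 'qd': array([-0.00018977, -0.00233618,  0.00052759, -0.00013679,  0.00043409,
        0.00174031, -0.00107894]), 'joint_efforts': array([ 7.29926032e-03, -9.28485560e+01,  1.98571466e+00, -3.70534265e+01,
        1.81434798e-02,  5.38277745e-03, -3.32668992e-05]), 'position': array([ 0.24137388, -0.57621368,  0.2307924 ]), 'tool_rot': array([-3.14063444e+00,  6.92477849e-05,  3.96731998e-01]), 'force': array([ 0.33264101, -0.21351932, -0.53650497]), 'moment': array([0.00698924, 0.01725182, 0.01343711]), 'finger_force': 0.0, 'grip_width': 0.08546371510340904}
```

View pics/top0.png

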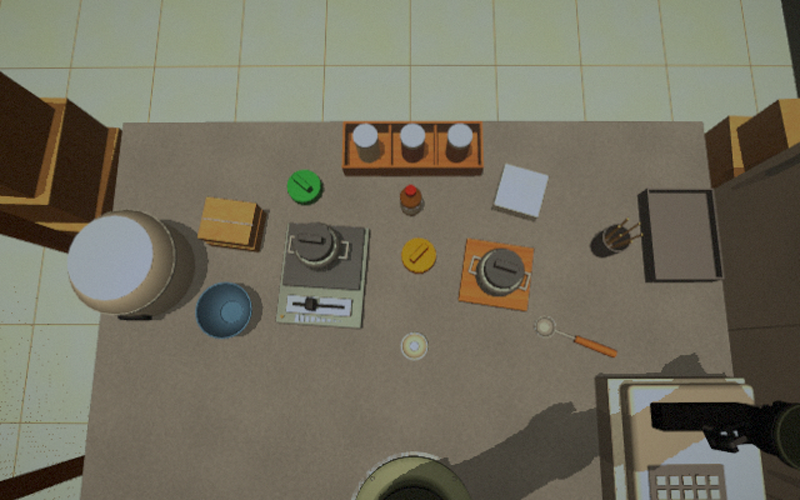

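View pics/side0.png

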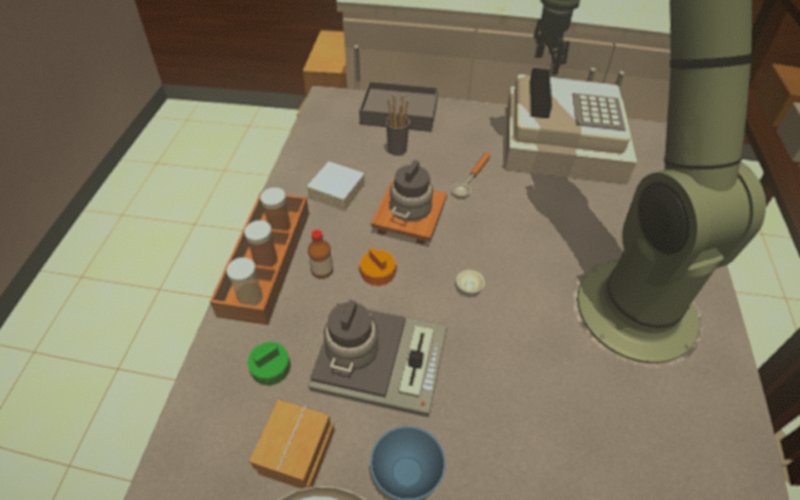

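Top view (picture pixels): the steel-capped canister on the warmer is at (312,240) and the one on the wooden stand is at (503,268). The look-alike lids are green at (304,187) and orange at (419,255). The heat grip is at (311,305), around mid-track. The canister I need is the steel one on the dark plate, and I'll confirm that in an enlarged crop.

```bash
python3 - <<'E'
from h import *
a=cv2.imread("pics/top0_full.png")[170:270,215:305]
b=cv2.imread("pics/side0_full.png")[230:335,240:365]
A=cv2.resize(a,None,fx=5.5,fy=5.5,interpolation=cv2.INTER_CUBIC)
cv2.imwrite("pics/c1.png",A)
cv2.imwrite("pics/c2.png",cv2.resize(b,None,fx=5.5,fy=5.5,interpolation=cv2.INTER_CUBIC))
E
```

```text
(no output)
```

View pics/c1.png

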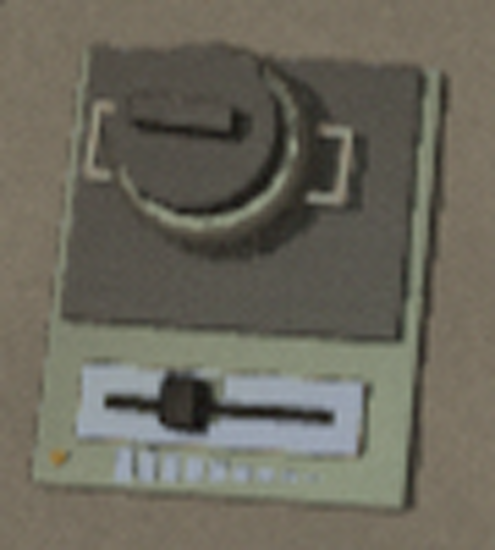

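View pics/c2.png

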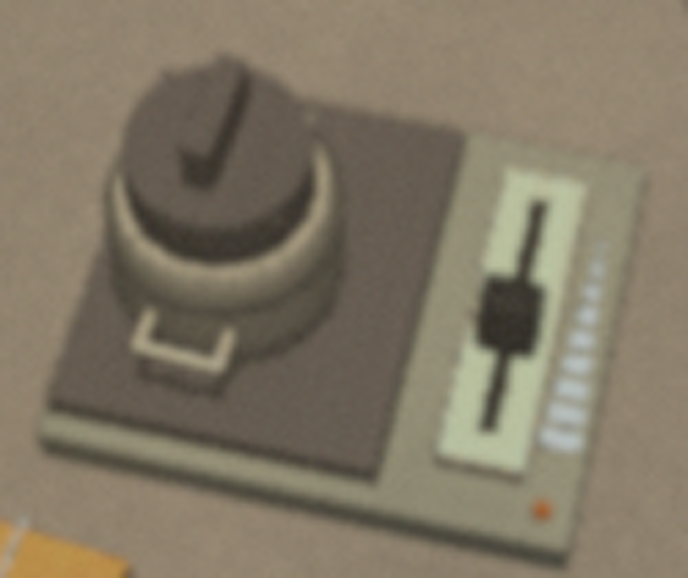

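c1 and c2 confirm it: the dark-steel cap with a bar sits on the canister on the dark plate. In c1 the bar is at about (185,112), and the grip at (186,400) is a bit on the hot side of mid-track. The wedge thins to the right.

```bash
python3 - <<'E'
from h import *
T=bot.camera_params("top");S=bot.camera_params("side")
c1=lambda a:np.array([215,170])+(np.array(a,float)+.5)/5.5-.5
c2=lambda a:np.array([240,230])+(np.array(a,float)+.5)/5.5-.5
np.set_printoptions(precision=4,suppress=True)
print("plate top",ray(T,c1([(88,45),(420,68),(402,338),(62,320)]),.04))
print("plate side",ray(S,c2([(463,130),(378,475),(50,405)]),.04))
t=ray(T,c1([(82,365),(370,382),(362,458),(77,438)]),.039);print("track top",t,t.mean(0))
t=ray(S,c2([(508,168),(588,183),(522,475),(438,458)]),.039);print("track side",t,t.mean(0))
print("grip top",ray(T,c1([(184,392)]),.079),"side",ray(S,c2([(512,300)]),.079))
print("bar ends top",ray(T,c1([(133,105),(240,117)]),.173),"side",ray(S,c2([(232,62),(198,158)]),.173))
print("round top-view",ray(T,c1([(200,122)]),.143), "side",ray(S,c2([(218,155)]),.143))
E
```

```text
plate top [[0.6697 0.2941 0.04  ]
 [0.6565 0.1139 0.04  ]
 [0.51   0.1209 0.04  ]
 [0.5198 0.301  0.04  ]]
plate side [[0.5098 0.1268 0.04  ]
 [0.5199 0.3065 0.04  ]
 [0.6666 0.2978 0.04  ]]
track top [[0.496  0.2896 0.039 ]
 [0.4869 0.1375 0.039 ]
 [0.4471 0.1408 0.039 ]
 [0.4577 0.2905 0.039 ]] [0.4719 0.2146 0.039 ]
track side [[0.4859 0.1437 0.039 ]
 [0.4479 0.1459 0.039 ]
 [0.4592 0.2962 0.039 ]
 [0.4959 0.2941 0.039 ]] [0.4722 0.22   0.039 ]
grip top [[0.4778 0.2271 0.079 ]] side [[0.4732 0.2352 0.079 ]]
bar ends top [[0.6056 0.2374 0.173 ]
 [0.5996 0.1861 0.173 ]] side [[0.5994 0.196  0.173 ]
 [0.6031 0.2443 0.173 ]]
round top-view [[0.6039 0.2111 0.143 ]] side [[0.6013 0.2231 0.143 ]]
```

```bash
cat >> h.py <<'E'
from scipy.spatial.transform import Rotation as Ro
def plan(pos,yaw):
    """shift and turn in tool axes/units from the present pose to a tool-down pose"""
    o=bot.observe();R0=Ro.from_euler("xyz",o["tool_rot"])
    s=R0.inv().apply(np.array(pos)-o["position"])
    w=(R0.inv()*Ro.from_euler("xyz",[np.pi,0,yaw])).as_rotvec()/(2*np.pi)
    print("shift",np.round(s,4),"turn",np.round(w,4),"rows",np.linalg.norm(s)/.05,np.linalg.norm(w)*2*np.pi/.15)
E
python3 -c "
from h import *
plan([.50,-.28,.30],1.3)"
```

```text
shift [ 0.353  -0.1733 -0.0691] turn [-1.000e-04 -1.000e-04 -1.438e-01] rows 7.985479528685208 6.021790072117549
```

Emit:
move_arm([
  [[1,0,0,-0.05,0,0,0],[1,0.05,-0.02,-0.07,0,0,-0.02],[1,0.1,-0.04,-0.07,0,0,-0.04],[1,0.15,-0.06,-0.07,0,0,-0.06],[1,0.2,-0.08,-0.07,0,0,-0.08]],
])

```text
clock: 0.6
position: [0.3828, -0.4368, 0.3014]
tool_rot: [3.141, 0.0, 0.904]
force: [0.4, -0.7, -0.3]
grip_width: 0.0855
finger_force: 0.0
```

```bash
python3 -c "
from h import *
plan([.50,-.15,.28],1.8); plan([.48,.231,.25],3.08)"
```

```text
shift [ 0.2979 -0.0852  0.0214] turn [ 0.      0.     -0.1425] rows 6.210942204528774 5.971086261511369
shift [ 0.585  -0.3365  0.0513] turn [-0.      0.     -0.3463] rows 13.53573985944872 14.504419527875369
```

Emit:
move_arm([
  [[1,0.05,-0.01,0,0,0,-0.02],[1,0.1,-0.025,0,0,0,-0.04],[1,0.15,-0.04,0,0,0,-0.06],[1,0.19,-0.06,0.01,0,0,-0.08],[1,0.235,-0.08,0.01,0,0,-0.1]],
])

```text
clock: 1.1
position: [0.4649, -0.2029, 0.2903]
tool_rot: [-3.14, -0.0, 1.533]
force: [1.1, 0.4, 1.5]
grip_width: 0.0853
finger_force: 0.0
```

```bash
python3 -c "
from h import *
plan([.473,.231,.20],3.08)"
```

```text
shift [ 0.4339 -0.0083  0.0905] turn [-1.000e-04 -2.000e-04 -2.462e-01] rows 8.865413041024807 10.314700249939422
```

Emit:
move_arm([
  [[1,0.05,0,0.01,0,0,-0.023],[1,0.1,0,0.02,0,0,-0.046],[1,0.15,0,0.03,0,0,-0.069],[1,0.2,0,0.04,0,0,-0.092],[1,0.24,0,0.05,0,0,-0.115]],
])

```text
clock: 1.6
position: [0.4753, 0.0371, 0.2411]
tool_rot: [3.141, 0.0, 2.257]
force: [0.8, -1.1, -0.0]
grip_width: 0.0856
finger_force: 0.0
```

```bash
python3 -c "
from h import *
plan([.473,.231,.20],3.08)"
```

```text
shift [0.1515 0.121  0.0411] turn [ 1.00e-04  1.00e-04 -1.31e-01] rows 3.963673240542344 5.488728056873571
```

Emit:
move_arm([
  [[1,0.03,0.024,0.01,0,0,-0.024],[1,0.06,0.048,0.02,0,0,-0.048],[1,0.1,0.08,0.03,0,0,-0.071],[1,0.13,0.1,0.04,0,0,-0.095],[1,0.15,0.121,0.041,0,0,-0.118]],
])

```text
clock: 2.1
position: [0.474, 0.23, 0.1992]
tool_rot: [-3.141, -0.002, 3.0]
force: [0.3, -0.1, 0.5]
grip_width: 0.0851
finger_force: 0.0
```

```bash
python3 - <<'E'
from h import *
p=bot.camera_params("wrist");print(bot.observe()["position"],bot.observe()["tool_rot"])
save("wrist","w1",s=1.25)
for X in ([.473,.231,.079],[.602,.216,.173]): print(proj(p,X)*1.25)
import pickle;pickle.dump(p,open("pw1.pkl","wb"))
E
```

```text
[0.47402956 0.22995546 0.19919047] [-3.14125229e+00 -1.65223801e-03  3.00013984e+00]
[[399.74168606 235.94683069]]
[[406.37553423 532.43814815]]
```

View pics/w1.png

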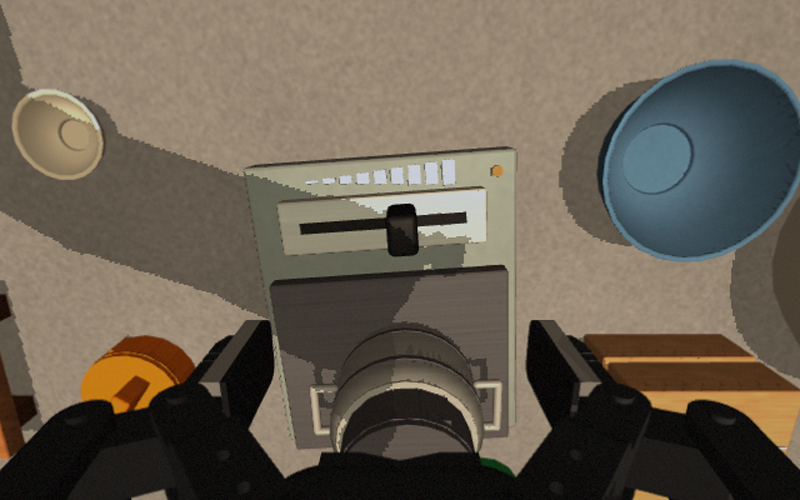

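The wrist view shows the grip at (402,226), within a few mm of the predicted (400,236). The track runs from (280,230) to (486,215), with the wedge's thin end on the picture's left. I'll refine from this view.

```bash
python3 - <<'E'
from h import *
import pickle;p=pickle.load(open("pw1.pkl","rb"))
t=ray(p,np.array([(278,206),(485,188),(487,241),(283,255)])/1.25,.039);print(t,t.mean(0))
print(ray(p,np.array([(402,226),(400,232)])/1.25,.079))
t=ray(p,np.array([(272,283),(507,268)])/1.25,.04);print(t)
plan([.471,.230,.055],3.08)
E
```

```text
[[0.44991022 0.14696122 0.039     ]
 [0.45775663 0.29369288 0.039     ]
 [0.49662371 0.29187953 0.039     ]
 [0.48623113 0.14253784 0.039     ]] [0.47263042 0.21876787 0.039     ]
[[0.46681142 0.23330278 0.079     ]
 [0.47047799 0.23152095 0.079     ]]
[[0.5063138  0.12997475 0.04      ]
 [0.51912734 0.30462604 0.04      ]]
shift [ 0.0028 -0.0048  0.1447] turn [ 0.0004 -0.0002 -0.0108] rows 2.8967329539757007 0.45103569380428254
```

Emit:
move_arm([
  [[1,0.002,-0.003,0.04,0,0,-0.011],[1,0.002,-0.003,0.08,0,0,-0.011],[1,0.002,-0.003,0.11,0,0,-0.011],[1,0.002,-0.003,0.143,0,0,-0.011],[1,0.002,-0.003,0.143,0,0,-0.011]],
], force=20)

```text
clock: 2.65
position: [0.4711, 0.2239, 0.0541]
tool_rot: [-3.139, -0.005, 3.061]
force: [-0.5, -0.8, -0.0]
grip_width: 0.0854
finger_force: 0.0
```

Emit:
move_arm([
  [[0.1,0,0,0,0,0,0],[0.1,0,0,0,0,0,0],[0.1,0,0,0,0,0,0],[0.1,0,0,0,0,0,0],[0.1,0,0,0,0,0,0]],
], force=20)

```text
clock: 3.15
position: [0.4736, 0.2252, 0.0582]
tool_rot: [3.141, 0.001, 3.061]
force: [-1.6, -0.6, 12.4]
grip_width: 0.0196
finger_force: 25.8
```

Emit:
move_arm([
  [[0.1,0,0,-0.003,0,0,0],[0.1,0,-0.012,-0.003,0,0,0],[0.1,0,-0.024,-0.003,0,0,0],[0.1,0,-0.036,-0.003,0,0,0],[0.1,0,-0.046,-0.003,0,0,0]],
])

```text
clock: 3.65
position: [0.4695, 0.1778, 0.0602]
tool_rot: [-3.141, 0.0, 3.06]
force: [6.4, 0.5, -14.3]
grip_width: 0.0196
finger_force: 22.4
```

Emit:
move_arm([
  [[0.1,0,-0.003,0.002,0,0,0],[0.1,0,-0.006,0.002,0,0,0],[0.1,0,-0.009,0.002,0,0,0],[0.1,0,-0.012,0.002,0,0,0]],
])

```text
clock: 4.05
position: [0.4692, 0.1677, 0.0596]
tool_rot: [3.14, 0.002, 3.061]
force: [-1.1, 6.9, 17.2]
grip_width: 0.0195
finger_force: 26.8
```

Emit:
move_arm([
  [[0.1,0,-0.002,0,0,0,0],[0.1,0,-0.004,0,0,0,0],[0.1,0,-0.005,0,0,0,0],[0.1,0,-0.005,0,0,0,0]],
])

```text
clock: 4.45
position: [0.4692, 0.1671, 0.0598]
tool_rot: [3.133, 0.003, 3.064]
force: [2.0, 25.8, 1.8]
grip_width: 0.0195
finger_force: 24.8
```

At the stop: 26 N, and no more movement. Releasing and rising.

Emit:
move_arm([
  [[0.1,0,0.004,0,0,0,0],[1,0,0.004,0,0,0,0],[1,0,0.004,0,0,0,0],[1,0,0.004,0,0,0,0],[1,0,0.004,0,0,0,0]],
])

```text
clock: 4.95
position: [0.4683, 0.1658, 0.0583]
tool_rot: [-3.141, -0.0, 3.06]
force: [-0.3, 0.7, -0.4]
grip_width: 0.0761
finger_force: 0.0
```

Emit:
move_arm([
  [[1,0,0.004,-0.04,0,0,0],[1,0,0.004,-0.09,0,0,0],[1,0,0.004,-0.14,0,0,0.02],[1,0,0.004,-0.19,0,0,0.04],[1,0,0.004,-0.23,0,0,0.06]],
])

```text
clock: 5.45
position: [0.4685, 0.1702, 0.2911]
tool_rot: [3.14, 0.001, 2.679]
force: [1.3, -0.7, -1.0]
grip_width: 0.0855
finger_force: 0.0
```

```bash
python3 -c "
from h import *
p=bot.camera_params('wrist');save('wrist','w2',s=1.25)
import pickle;pickle.dump(p,open('pw2.pkl','wb'))
plan([.545,.216,.28],1.47)"
```

```text
shift [-0.0464  0.0736  0.017 ] turn [0.0013 0.0002 0.191 ] rows 1.7730642804322116 8.001162982820532
```

View pics/w2.png

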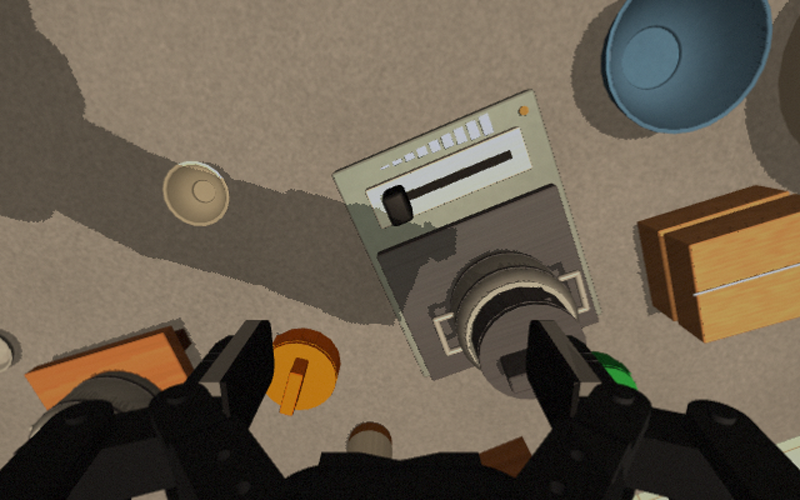

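The heat grip sits at the thin end (397,205). Now I'll turn to the bar's orientation, with the cap in view.

```bash
python3 -c "
from h import *
plan([.60,.12,.29],1.47)"
```

```text
shift [-0.1391  0.0131  0.0071] turn [0.0013 0.0002 0.191 ] rows 2.797101888310248 8.001162982820532
```

Emit:
move_arm([
  [[1,-0.03,0.003,0,0,0,0.022],[1,-0.06,0.006,0,0,0,0.044],[1,-0.09,0.01,0,0,0,0.066],[1,-0.12,0.013,0,0,0,0.088],[1,-0.139,0.013,0,0,0,0.11]],
])

```text
clock: 6.0
position: [0.6005, 0.1192, 0.2876]
tool_rot: [-3.141, 0.0, 1.986]
force: [-0.3, -0.1, 0.1]
grip_width: 0.0853
finger_force: 0.0
```

Emit:
move_arm([
  [[1,0,0,0,0,0,0.02],[1,0,0,0,0,0,0.04],[1,0,0,0,0,0,0.06],[1,0,0,0,0,0,0.081],[1,0,0,0,0,0,0.081]],
])

```text
clock: 6.5
position: [0.5989, 0.1203, 0.2881]
tool_rot: [-3.141, 0.0, 1.481]
force: [0.2, 0.2, -0.3]
grip_width: 0.0854
finger_force: 0.0
```

```bash
python3 -c "
from h import *
p=bot.camera_params('wrist');save('wrist','w3',s=1.25)
import pickle;pickle.dump(p,open('pw3.pkl','wb'))
print(bot.observe()['position'],bot.observe()['tool_rot'])"
```

```text
[0.59892354 0.1203459  0.28810799] [-3.14135568e+00  3.95770795e-04  1.48668532e+00]
```

View pics/w3.png

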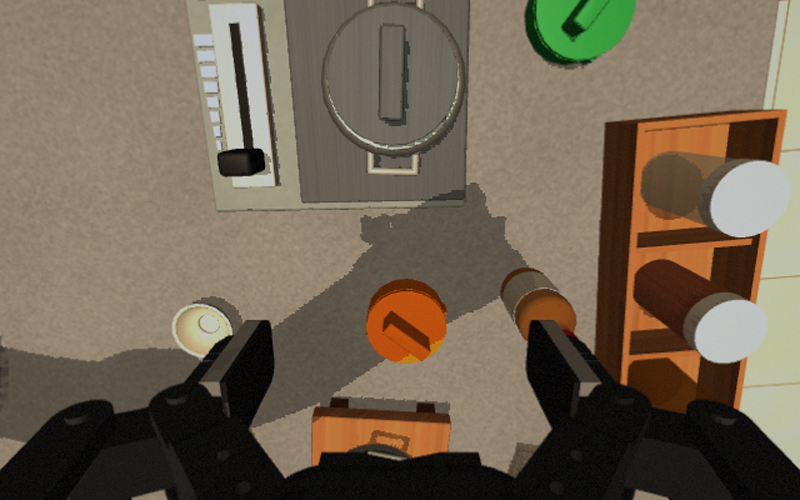

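The wrist view shows the steel cap's bar straight up the picture, its top running from (393,25) to about (391,110). The round is centred near (393,78), and the heat grip is at the thin end (240,160).

```bash
python3 - <<'E'
from h import *
import pickle;p=pickle.load(open("pw3.pkl","rb"))
im=cv2.imread("pics/w3_full.png")
print(im[10:104:3,313].mean(1).round())
print(ray(p,np.array([(394,25),(391,112),(391,119)])/1.25,.173))
print(ray(p,np.array([(323,75),(465,75),(393,2),(393,153)])/1.25,[.143,.143,.143,.143]))
E
```

```text
[103. 102. 104.  79. 101. 104. 104. 104. 104. 103. 104. 104. 105. 105.
 104. 105. 104. 105. 104. 103. 104. 103. 106. 106. 104. 105. 103. 104.
  84.  58.  61. 102.]
[[0.60653923 0.24070696 0.173     ]
 [0.60071632 0.19637485 0.173     ]
 [0.60035651 0.19257714 0.173     ]]
[[0.56025935 0.22216396 0.143     ]
 [0.64792034 0.21436782 0.143     ]
 [0.60722132 0.25845992 0.143     ]
 [0.59906577 0.17114174 0.143     ]]
```

```bash
python3 -c "
from h import *
plan([.6035,.2165,.215],1.45)"
```

```text
shift [ 0.0962 -0.0035  0.0731] turn [-0.      0.0001  0.0058] rows 2.4175469506957823 0.24458782342805224
```

Emit:
move_arm([
  [[1,0.04,-0.001,0.01,0,0,0.006],[1,0.08,-0.003,0.02,0,0,0.006],[1,0.096,-0.0035,0.045,0,0,0.006],[1,0.096,-0.0035,0.073,0,0,0.006],[1,0.096,-0.0035,0.073,0,0,0.006]],
])

```text
clock: 7.05
position: [0.6023, 0.2159, 0.2118]
tool_rot: [-3.137, 0.002, 1.451]
force: [-1.2, -0.9, -0.0]
grip_width: 0.0857
finger_force: 0.0
```

```bash
python3 -c "
from h import *
plan([.6035,.2165,.148],1.45)"
```

```text
shift [0.0009 0.0015 0.0638] turn [-0.0008  0.0004  0.0001] rows 1.2771743815306873 0.03722240644381787
```

Emit:
move_arm([
  [[1,0,0.001,0.03,0,0,0],[1,0,0.001,0.055,0,0,0],[1,0,0.001,0.064,0,0,0],[1,0,0.001,0.064,0,0,0],[1,0,0.001,0.064,0,0,0]],
])

```text
clock: 7.55
position: [0.6056, 0.2162, 0.1528]
tool_rot: [3.14, -0.001, 1.446]
force: [1.2, 0.4, 0.4]
grip_width: 0.0855
finger_force: 0.0
```

Emit:
move_arm([
  [[0,0,0,0,0,0,0],[0,0,0,0,0,0,0],[0,0,0,0,0,0,0],[0,0,0,0,0,0,0],[0,0,0,0,0,0,0]],
], force=25)

```text
clock: 8.05
position: [0.6048, 0.2163, 0.1515]
tool_rot: [-3.141, -0.0, 1.446]
force: [-3.5, -2.4, 12.6]
grip_width: 0.0132
finger_force: 27.0
```

```bash
python3 -c "
from h import *
o=bot.observe();print(o)"
```

```text
{'clock': 8.05, 'qpos': array([-0.14181896,  0.66973443, -0.45270239,  1.60523751,  0.34110304,
        0.94615705, -0.83547057]), 'qd': array([-0.0020603 , -0.00583185, -0.00036548, -0.00956494, -0.00077873,
        0.00712692, -0.00141093]), 'joint_efforts': array([ 8.55868421e-01, -9.89453244e+01, -7.23961338e+00, -3.34894073e+01,
        7.13198874e-01, -8.17452483e-01,  5.72929939e-02]), 'position': array([0.60476797, 0.21627389, 0.15146658]), 'tool_rot': array([-3.14135320e+00, -4.00735503e-05,  1.44618279e+00]), 'force': array([-3.49687143, -2.42768989, 12.64536595]), 'moment': array([-0.53507311,  0.57876446, -0.13356326]), 'finger_force': 26.968084573745728, 'grip_width': 0.01319574938568118}
```

Bar gripped: 13 mm opening against its 14 mm width. I'll try anticlockwise gently and watch the moment.

Emit:
move_arm([
  [[0,0,0,0,0,0,0],[0,0,0,0,0,0,-0.006],[0,0,0,0,0,0,-0.012],[0,0,0,0,0,0,-0.018],[0,0,0,0,0,0,-0.024]],
], force=50)

```text
clock: 8.55
position: [0.6047, 0.2165, 0.1516]
tool_rot: [-3.141, -0.001, 1.597]
force: [-4.3, 1.6, 6.8]
grip_width: 0.0128
finger_force: 76.7
```

```bash
python3 -c "
from h import *
o=bot.observe();print(o['tool_rot'],o['force'],o['moment'],o['qpos'][6])"
```

```text
[-3.14119193e+00 -6.96812788e-04  1.59676248e+00] [-4.31302103  1.57203995  6.8471856 ] [ 0.25175944  0.95777129 -2.0124213 ] -0.7060232203786494
```

There's a −2 Nm resisting moment at 8.6°, which looks like the hard stop. I'll go back and try clockwise.

Emit:
move_arm([
  [[0,0,0,0,0,0,0.012],[0,0,0,0,0,0,0.024],[0,0,0,0,0,0,0.034],[0,0,0,0,0,0,0.044],[0,0,0,0,0,0,0.052]],
])

```text
clock: 9.05
position: [0.6044, 0.2162, 0.1515]
tool_rot: [-3.141, 0.001, 1.268]
force: [-6.0, -1.8, 7.7]
grip_width: 0.013
finger_force: 51.1
```

```bash
python3 -c "
from h import *
o=bot.observe();print(o['tool_rot'],o['force'],o['moment'],o['qpos'][6])"
```

```text
[-3.14095925e+00  7.71286429e-04  1.26823100e+00] [-5.95243005 -1.81772934  7.73080888] [-0.36894534  1.30863512  0.45146388] -0.988100169007849
```

Clockwise is easy (0.45 Nm), so this is a left-hand thread. I'll carry on to about 67°.

Emit:
move_arm([
  [[0,0,0,0,0,0,0.016],[0,0,0,0,0,0,0.032],[0,0,0,0,0,0,0.048],[0,0,0,0,0,0,0.064],[0,0,0,0,0,0,0.08]],
])

```text
clock: 9.55
position: [0.6045, 0.2161, 0.1515]
tool_rot: [-3.141, 0.001, 0.764]
force: [-4.2, -1.1, 6.1]
grip_width: 0.0129
finger_force: 50.7
```

```bash
python3 -c "
from h import *
o=bot.observe();print(o['tool_rot'],o['force'],o['moment'],o['qpos'][6])"
```

```text
[-3.14144730e+00  6.69996357e-04  7.63867569e-01] [-4.23876148 -1.09661744  6.14218182] [-0.26620874  0.76198564  0.27387853] -1.4174951347615292
```

Emit:
move_arm([
  [[0,0,0,0,0,0,0.016],[0,0,0,0,0,0,0.032],[0,0,0,0,0,0,0.048],[0,0,0,0,0,0,0.064],[0,0,0,0,0,0,0.078]],
])

```text
clock: 10.05
position: [0.6049, 0.2162, 0.1515]
tool_rot: [3.142, -0.0, 0.274]
force: [-1.5, -1.2, 3.9]
grip_width: 0.0133
finger_force: 50.5
```

Emit:
move_arm([
  [[0,0,0,0,0,0,0],[0,0,0,-0.004,0,0,0],[0,0,0,-0.008,0,0,0],[0,0,0,-0.012,0,0,0],[0,0,0,-0.015,0,0,0]],
])

```text
clock: 10.55
position: [0.6049, 0.2161, 0.1665]
tool_rot: [-3.141, 0.0, 0.278]
force: [0.3, 0.3, -4.3]
grip_width: 0.0126
finger_force: 49.3
```

The cap is lifting freely, carrying 4.3 N, which is about its weight. I'll raise it to about 100 mm.

Emit:
move_arm([
  [[0,0,0,-0.015,0,0,0],[0,0,0,-0.035,0,0,0],[0,0,0,-0.055,0,0,0],[0,0,0,-0.075,0,0,0],[0,0,0,-0.087,0,0,0]],
], force=60)

```text
clock: 11.05
position: [0.6054, 0.2163, 0.2559]
tool_rot: [-3.141, -0.002, 0.277]
force: [0.1, 0.0, -2.9]
grip_width: 0.0128
finger_force: 62.2
```

Emit:
move_arm([
  [[0,0,0,0,0,0,0],[0,0,0,0,0,0,0],[0,0,0,0,0,0,0],[0,0,0,0,0,0,0]],
])

```text
clock: 11.45
position: [0.6046, 0.216, 0.2524]
tool_rot: [3.141, 0.001, 0.277]
force: [0.2, 0.4, -3.9]
grip_width: 0.0125
finger_force: 62.3
```

```bash
python3 - <<'E'
from h import *
save("side","s9",(200,190,400,340),4)
print(bot.observe()['force'])
E
```

```text
[-0.56162037 -0.06319799 -3.65766014]
```

View pics/s9.png

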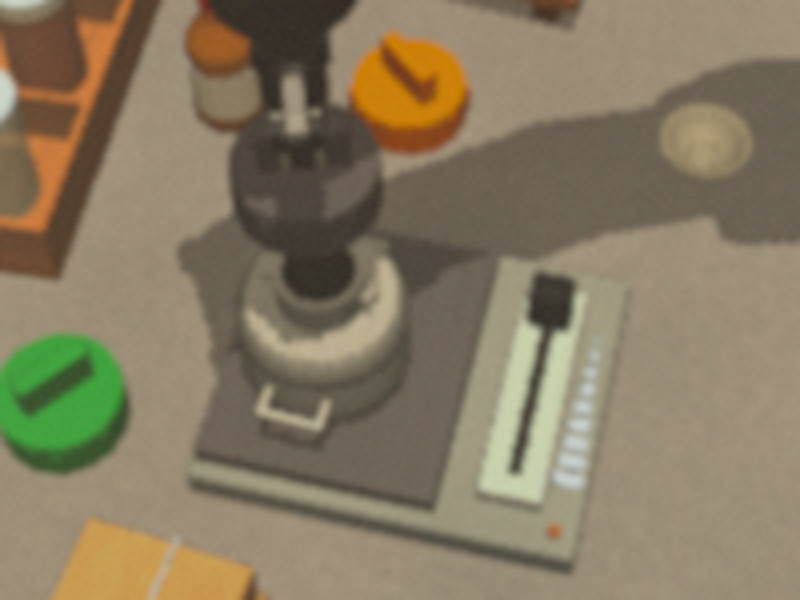

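The cap hangs level at (305,175) in the gripper above the open neck (320,280), and the heat grip is at the off end (552,300). Handing in.

```bash
python3 -c "
from workcell import bot
print(bot.job_done())"
```

```text
the job is handed in; nothing more can be done
None
```

Handed in at about 11.5 s of the 58 s: the heat is off, and the cap (left-hand thread, turned about 67° clockwise) is held level about 10 cm above the neck; the hand-in gave no verdict.

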